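# Clear the jig and hold the cast lever level over its pins

### The job

Clear the wooden blank off the pin jig and put it down flat in the wooden tray. Then pick up the longer cast lever by its balance point on the arm, and hold it level and still about 3 cm above the tips of the jig's pins, the hole of its big boss over the thick pin and its small eye over the thin pin, without it touching the jig, so that I can grease the pins and guide it on. Finish while still holding it there, and leave the shorter lever and the other things lying around where they are.

Things in the scene. Friction and masses are not known exactly. Their poses are not given: they have to be found in the camera images.
- lever_balance (a point): balance point of the longer lever: on its arm, 51 mm from the boss hole's centre towards the eye, at the arm's mid height, 21 mm above the lever's underside. Grip here across the arm (18 mm wide, from 12 to 30 mm above the underside). Axes: y along the arm from boss to eye, z up, x across the arm
- lever_boss (a point): centre of the lever's big boss hole at the underside of the lever (51 mm from the balance point along the lever's -y, 21 mm below it)
- lever_eye (a point): centre of the lever's small eye hole at the underside of the lever (119 mm from the balance point along the lever's +y, 21 mm below it)
- lever: the longer cast lever, dark grey metal, 0.5 to 0.75 kg, loose, lying level on the bench, 210 mm long: boss 50 mm across and 40 high at one end (20 mm through hole), straight arm 18 mm square, eye 30 mm across and 34 high at the other end (15 mm hole), holes 170 mm apart. Origin on its underside below the balance point; axes as there
- jig: assembly jig, fixed to the bench: hardwood board 70 x 220 x 18 mm, origin under its centre, y along its length, with two upright steel pins 30 mm high above the board, 170 mm apart: a thick one (14 mm) at y = -85 mm and a thin one (9 mm) at y = +85 mm
- jig_pin_thick (a point): centre of the thick pin's tip, 48 mm above the bench
- jig_pin_thin (a point): centre of the thin pin's tip, 48 mm above the bench
- blank_center (a point): centre of the squared grey-brown wooden blank, 30 x 111 x 30 mm (its y axis along its length), lying across the jig's board between the pins at the start, so its underside is 18 mm above the bench
- tray: open wooden tray, fixed, 140 mm (its x) by 180 mm (its y), 30 mm high, walls and floor 5 mm thick; origin under its centre
- short_lever: the shorter cast lever, same form, 126 mm long, boss 38 mm across and 30 mm high; not for this jig, leave it. Origin at its underside below its balance point
- wood_egg: turned wooden egg on a foot, 47 mm wide, 60 mm high, standing; leave it. Origin under its centre
- bottle_stopper: turned dark wooden bottle stopper, 39 mm wide, 80 mm high, standing; leave it. Origin under its centre
- candle_cup: turned wooden candle cup, 67 mm wide, 62 mm high, standing; leave it. Origin under its centre
- thin_glue: small glue bottle with a red spout, 34 mm wide, 95 mm high, standing; leave it. Origin under its centre

How it is judged:
By the outcome, as a careful person would: the job done as asked, in the order asked, and still so for the second after the job is handed in, while the arm keeps its last pose, push and grip.
It also fails if it takes over 54 s, if anything falls off the work surface, if the arm or the gripper's body presses on something with over 40 N, if the wrist force passes 120 N, or if a joint passes its speed limit or range.

### The arm

A 7-joint arm with a two-finger parallel gripper is mounted at the origin on a cart in front of the work surface, level with it; the furniture and walls round the work are solid. World frame = base frame: x ahead of the robot, y to its left, z up, the work surface at z = 0. Lengths are in m, angles in rad, forces in N, time in s.
With the tool pointing down it reaches from about 0.4 to 0.85 m from the base axis. Payload 10.4 kg.
Tool frame: the origin (TCP) lies on the centre line of the jaws, within the pads' length; the fingertips stand 14 mm ahead of it and the grasp point (between the pads) lies 5 mm behind it (manip.tip_reach is the distance from the TCP to the fingertips, in m); z points along the fingers, y is the line along which they close (so a half turn about z gives the same grasp; the last joint's range is limited). The gripper opens to 85 mm and grips with 20 to 120 N. Pads are 22 mm wide; open, the fingers measure 114 mm over their backs; the gripper's body (76 mm by 85 mm) begins 54 mm behind the grasp point. The pads swing forward as they close: fully open they stand 13 mm farther back than shut.
Start: joints at [1.096, 0.332, -0.065, 1.46, 0.022, 1.35, -0.088], TCP at [0.273, -0.562, 0.245] pointing down, gripper open.
Joint ranges: [-2.6, 2.6], [-0.5, 2.12], [-1.47, 1.34], [0.16, 2.42], [-1.27, 4.41], [0.06, 2.06], [-2.6, 2.6]. Speed limits (rad/s): [2.22, 2.22, 2.79, 2.79, 3.14, 3.14, 3.14].

### API

Orientations are given as a unit quaternion [x, y, z, w].
In Python, from workcell import manip gives the robot as it stands.
- The arm moves only by the shell command python3 -m pendant 'ROWS' [FORCE]. ROWS is JSON, a list of rows, each a list of 7 numbers: the shift along the tool's x, y, z in units of 50 mm (1.0 is 50 mm), then the turn, a rotation vector about the tool's x, y, z in units of 8 degrees (1.0 is 8 degrees), then the opening, from -1 (shut) to 1 (fully open), so that 0 is half open. In form: [[dx, dy, dz, ax, ay, az, jaw], ...]. A call has exactly 10 rows; each row is the pose to reach, as a shift and turn from the pose commanded when the call began, along the tool's axes at that moment; what a row does not reach only later rows make up. A row lasts 1/8 s, in which the tool goes at most 62.5 mm and 10.7 degrees, less where a joint would pass 70% of its speed; a pose out of reach is approached as far as the arm can. A call with a gripper value outside its range is refused whole. The fingers move at their own pace and stop on an object; FORCE is the grip in N (left out, the last holds). Time passes only in rows, so rows that repeat a pose let the fingers close, or fill a call up. It gives the time, the measured TCP pose, the force, the opening and the grip force at its end, in the units of the state.
- manip.get_obs(): the state, without advancing time (a new reading comes with each control period).
- manip.camera(name): name is "scene" or "top" or "wrist"; returns (picture, depth): 400x640x3 uint8, red, green, blue; 400x640 float32, m along the optical axis (not along the pixel's ray), 0 where there is no reading.
- manip.get_calibration(name): a dict with "fx", "fy", "cx", "cy" (pixels), "xyz" and "orientation" of the camera in the world. Camera axes: x right, y up, looking along -z (the intrinsics and any distortion apply to the point x, -y, -z); pixel columns grow to the right and rows downward; lengths in m; the calibration is good to about 2 mm. A picture is of the moment at which its call begins: read the wrist's pose just before it. get_calibration takes no time and is no camera call; for the wrist camera it gives the pose at the moment of the call.
- manip.hand_in(): hands the job in; it is judged then, once.
Trained networks look in the newest picture that a camera, given by its name, has taken for a name from the list of things; names that differ only in an ending like _2 or _b are one class to them, and where a whole thing is asked for, a point or a joint stands for the part that bears it (a point fixed in the world has none). Each returns a list of dicts, best first, with "p" (0 to 1); they miss things now and then, are a little off and sometimes report something else, mostly with a low value. They report only what shows in the picture. A call takes as long as a camera call.
- manip.find_in(thing, camera): "box" ([left, top, right, bottom] in pixels, round what is visible of it).
- manip.trace(thing, camera): "pixels" (400x640 bool, what is visible of it) and "box" ([left, top, right, bottom] in pixels, round what is visible of it).
- manip.tip_of(thing, camera): "pixel" ([column, row] in pixels: a listed point, or the origin of a listed thing).
The state is a dict: "clock": time; "joint_pos": joint angles; "joint_velocities": joint speeds; "tau": joint torques, N m; "position": TCP position; "ee_rot": TCP orientation; "ft_force": force on the tool from outside, world axes, zero at the start; "torque": the same for the moment, N m; "grip_width": opening from 0.0 (shut) to 1.0 (fully open); "grasp_force": force on a finger pad.
Only numpy, scipy, OpenCV 4.12 (cv2) and the standard library are available. Lean on these libraries where they do the work, as an engineer would, in place of code of your own. Each camera call takes 0.05 s, during which the arm holds its last target. There are 200 camera calls.

## Working session

There is one attempt and no reset: what is moved stays moved. The work goes in short steps, Python scripts to look and compute and a shell command to move; the robot and the scene stay as the last step left them, time stands still between calls to the robot, and variables do not carry over. Pictures are saved under pics/ and viewed, at most 10 in all, crops included, and the job is handed in when it is done.

```bash
mkdir -p pics; ls
cat > h.py <<'E'
import numpy as np, cv2
from scipy.spatial.transform import Rotation as R
from workcell import manip
def save(n,im): cv2.imwrite('pics/'+n+'.png',im[...,::-1])
def ray(px,c):
    u,v=px; d=np.array([(u-c['cx'])/c['fx'],-(v-c['cy'])/c['fy'],-1.])
    return R.from_quat(c['orientation']).as_matrix()@d
def atz(px,c,z):
    d=ray(px,c); o=np.array(c['xyz']); return o+d*(z-o[2])/d[2]
def cloud(mask,dep,c):
    v,u=np.nonzero(mask&(dep>0)); z=dep[v,u]
    P=np.stack([(u-c['cx'])/c['fx']*z,-(v-c['cy'])/c['fy']*z,-z],1)
    return P@R.from_quat(c['orientation']).as_matrix().T+np.array(c['xyz'])
E
python3 - <<'E'
from h import *
o=manip.get_obs(); print(o)
for n in ['top','scene']:
    im,d=manip.camera(n); save(n+'0',im); np.save('d_'+n,d); print(n,manip.get_calibration(n))
    c=manip.get_calibration(n)
    for t,z in [('lever_balance',.021),('lever_boss',0),('lever_eye',0),('jig_pin_thick',.048),('jig_pin_thin',.048),('blank_center',.033),('tray',0),('short_lever',0),('lever',0)]:
        for r in manip.tip_of(t,n)[:2]: print(t,np.round(r['pixel']),round(r['p'],2),np.round(atz(r['pixel'],c,z),4))
E
```

```text
pics
{'clock': 0.0, 'joint_pos': array([ 1.09637103,  0.33286986, -0.06472206,  1.46095785,  0.02155494,
        1.34991063, -0.08850687]), 'joint_velocities': array([ 0.0002781 , -0.00107098, -0.00171323, -0.00048771,  0.00019995,
        0.00124629, -0.00084209]), 'tau': array([ 1.05252755e-04, -6.25452161e+01,  4.88950917e-02, -3.91602838e+01,
        1.61572709e-02,  9.83221427e-03, -2.39776728e-05]), 'position': array([ 0.27273935, -0.5619411 ,  0.24450933]), 'ee_rot': array([ 9.74586980e-01,  2.24008237e-01, -1.71262443e-04, -7.05861025e-04]), 'ft_force': array([ 0.92238912,  0.05429196, -0.09168289]), 'torque': array([0.00380732, 0.03757177, 0.02132005]), 'grasp_force': 0.0, 'grip_width': 1.0003018408748374}
top {'fx': 361.34570420685014, 'fy': 361.34570420685014, 'cx': 318.3834179151997, 'cy': 194.88997364181773, 'xyz': array([0.29591543, 0.05622937, 1.22954123]), 'orientation': array([-0.06019466,  0.0620479 ,  0.70473687, -0.70418222])}
lever_balance [236. 199.] 0.72 [0.4926 0.3306 0.021 ]
lever_balance [308. 161.] 0.29 [0.6271 0.0883 0.021 ]
lever_boss [255. 198.] 0.58 [0.
[... 643 characters left out ...]
522, 'xyz': array([-0.10877753,  1.03550435,  0.6880457 ]), 'orientation': array([-0.14557338,  0.49394239,  0.82613022, -0.22877535])}
lever_balance [276. 245.] 0.84 [0.5061 0.3164 0.021 ]
lever_boss [285. 244.] 0.78 [0.5025 0.2766 0.    ]
lever_eye [256. 276.] 0.76 [0.4822 0.4444 0.    ]
jig_pin_thick [340. 195.] 0.8 [ 0.4704 -0.0317  0.048 ]
jig_pin_thin [307. 208.] 0.74 [0.5221 0.1141 0.048 ]
jig_pin_thin [328. 250.] 0.33 [0.3346 0.2888 0.048 ]
blank_center [327. 203.] 0.66 [0.4932 0.0289 0.033 ]
tray [357. 177.] 0.89 [ 0.5293 -0.2926  0.    ]
short_lever [310. 194.] 0.42 [ 0.6218 -0.0567  0.    ]
lever [276. 253.] 0.69 [0.4978 0.3286 0.    ]
lever [287. 210.] 0.56 [0.6255 0.0992 0.    ]
```

View pics/top0.png

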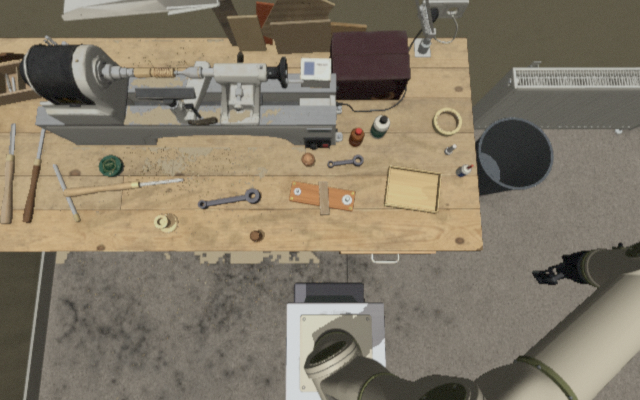

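View pics/scene0.png

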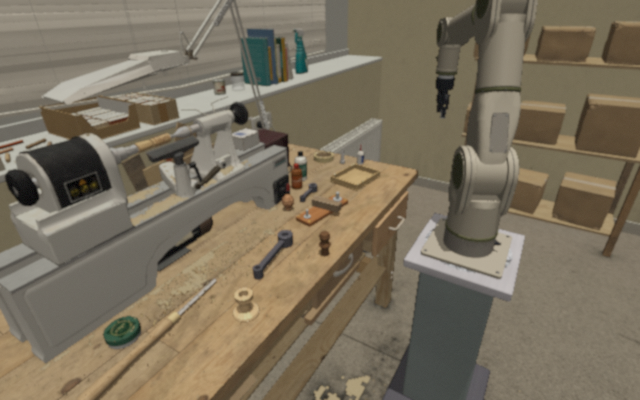

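The top view shows the lever with its boss at about (253,197) and eye at (203,204). The jig pins are at (297,191) and (347,200), the blank at (324,198) and the tray at (412,190). The scene view agrees. Next I refine these with masks and depth.

Run:
```python
from h import *
for n in ['top','scene']:
    im,d=manip.camera(n); c=manip.get_calibration(n)
    for t,lo,hi in [('blank_center',.04,.06),('tray',.02,.04),('lever',.008,.05),('jig',.012,.025),('jig_pin_thick',.03,.06),('short_lever',.005,.04),('bottle_stopper',.01,.1),('wood_egg',.01,.1),('thin_glue',.01,.1)]:
        for r in manip.trace(t,n)[:1]:
            P=cloud(r['pixels'],d,c); Q=P[(P[:,2]>lo)&(P[:,2]<hi)]
            if len(Q)<5: print(n,t,'few',len(P),r['box']); continue
            (cx,cy),s,a=cv2.minAreaRect((Q[:,:2]*1000).astype(np.float32))
            print(n,t,round(r['p'],2),len(Q),np.round(r['box']),'c',round(cx),round(cy),'s',np.round(s),'a',round(a,1),'mean',np.round(Q.mean(0),3),'z99',np.round(np.percentile(P[:,2],[1,50,99]),3))
```

```text
top blank_center 0.79 291 [318. 179. 328. 217.] c 495 36 s [110.  30.] a 3.0 mean [0.493 0.036 0.049] z99 [0.028 0.049 0.054]
top tray 0.77 345 [385. 166. 442. 208.] c 529 -268 s [181. 141.] a 81.5 mean [ 0.525 -0.271  0.029] z99 [0.001 0.007 0.034]
top lever 0.58 210 [328. 153. 365. 170.] c 628 -40 s [ 38. 122.] a 3.5 mean [ 0.625 -0.048  0.025] z99 [-0.001  0.024  0.036]
top jig 0.97 1070 [287. 180. 354. 210.] c 507 41 s [220.  71.] a 80.3 mean [0.506 0.043 0.019] z99 [0.002 0.019 0.048]
top jig_pin_thick 0.82 26 [290. 179. 355. 214.] c 504 40 s [179.  13.] a 82.0 mean [0.501 0.009 0.046] z99 [0.012 0.019 0.048]
top short_lever 0.49 197 [329. 156. 364. 169.] c 628 -43 s [ 36. 115.] a 3.5 mean [ 0.625 -0.052  0.024] z99 [-0.002  0.023  0.036]
top bottle_stopper 0.65 470 [198. 191. 261. 210.] c 496 354 s [ 48. 207.] a 6.2 mean [0.492 0.341 0.033] z99 [0.002 0.032 0.045]
top wood_egg 0.64 147 [299. 148. 312. 164.] c 629 89 s [44. 42.] a 57.2 mean [0.626 0.089 0.051] z99 [-0.002  0.051  0.064]
top thin_glue 0.5 139 [453. 164. 470. 178.] c 589 -438 s [33. 30.] a 22.7 mean [ 0.588 -0.435
[... 351 characters left out ...]
47. 207.] a 8.2 mean [0.485 0.357 0.029] z99 [0.004 0.03  0.042]
scene jig 0.93 351 [297. 191. 346. 223.] c 502 47 s [223.  69.] a 80.3 mean [0.502 0.081 0.018] z99 [0.005 0.018 0.045]
scene jig_pin_thick 0.94 25 [298. 191. 345. 225.] c 503 46 s [178.  13.] a 80.1 mean [0.503 0.051 0.039] z99 [0.005 0.018 0.045]
scene short_lever 0.42 114 [298. 183. 315. 203.] c 618 -34 s [ 29. 121.] a 7.9 mean [ 0.618 -0.031  0.02 ] z99 [0.006 0.022 0.032]
scene bottle_stopper 0.67 198 [321. 231. 330. 259.] c 367 264 s [28. 37.] a 72.2 mean [0.362 0.268 0.052] z99 [0.001 0.046 0.081]
scene wood_egg 0.53 130 [282. 192. 298. 213.] c 618 97 s [41. 26.] a 67.0 mean [0.619 0.102 0.04 ] z99 [-0.     0.039  0.06 ]
```

```bash
cat >> h.py <<'E'
def go(p,yaw,o=None):
    """units to reach TCP p with tool x at world yaw (deg), tool down"""
    o=o or manip.get_obs(); A=R.from_quat(o['ee_rot'])
    B=R.from_euler('z',yaw,degrees=True)*R.from_euler('x',180,degrees=True)
    d=A.inv().apply(np.array(p)-o['position'])/.05; r=np.degrees((A.inv()*B).as_rotvec())/8
    print('now',np.round(o['position'],4),'yaw',round(np.degrees(np.arctan2(*A.as_matrix()[[1,0],[0,0]])),2),'F',np.round(o['ft_force'],1),'t',round(o['clock'],2),'grip',round(o['grip_width'],3),round(o['grasp_force'],1))
    print('units',np.round(d,3),np.round(r,3))
E
python3 -c "
from h import *
go([.46,.037,.25],2)"
```

```text
now [ 0.2729 -0.5623  0.2454] yaw 25.89 F [ 0.6 -1.  -0.1] t 2.0 grip 0.999 0.0
units [ 8.599 -9.15  -0.093] [ 1.000e-03 -1.000e-03  2.986e+00]
```

```bash
python3 -m pendant '[[0.4,-0.43,0,0,0,0.2,1],[1.3,-1.38,0,0,0,0.6,1],[2.2,-2.34,0,0,0,1,1],[3.1,-3.3,0,0,0,1.4,1],[4.0,-4.26,0,0,0,1.8,1],[4.9,-5.2,0,0,0,2.2,1],[5.8,-6.17,0,0,0,2.5,1],[6.7,-7.13,0,0,0,2.8,1],[7.6,-8.1,0,0,0,3,1],[8.4,-8.95,0,0,0,3,1]]'
python3 - <<'E'
from h import *
go([.46,.037,.25],2)
print(manip.get_calibration('wrist'))
im,d=manip.camera('wrist'); save('w1',im); c=manip.get_calibration('wrist')
for t,z in [('jig_pin_thick',.048),('jig_pin_thin',.048),('blank_center',.033)]:
    for r in manip.tip_of(t,'wrist')[:2]: print(t,np.round(r['pixel']),round(r['p'],2),np.round(atz(r['pixel'],c,z),4))
for t,lo,hi in [('blank_center',.04,.06),('jig',.012,.025)]:
    for r in manip.trace(t,'wrist')[:1]:
        P=cloud(r['pixels'],d,c); Q=P[(P[:,2]>lo)&(P[:,2]<hi)]
        print(t,r['p'],cv2.minAreaRect((Q[:,:2]*1000).astype(np.float32)),np.median(Q[:,2]))
E
```

```text
clock: 3.25
position: [0.4492, 0.0047, 0.2457]
ee_rot: [1.0, 0.016, 0.001, 0.0]
ft_force: [1.1, -0.7, 0.5]
grip_width: 0.999
grasp_force: 0.0
now [0.4492 0.0047 0.2457] yaw 1.84 F [ 1.1 -0.7  0.5] t 3.25 grip 0.999 0.0
units [ 0.237 -0.639 -0.086] [ 0.005 -0.009 -0.02 ]
{'fx': 327.4278913855063, 'fy': 327.4278913855063, 'cx': 318.9106302282683, 'cy': 191.08329392825738, 'xyz': array([0.52448869, 0.00709563, 0.37356798]), 'orientation': array([-0.10761531,  0.10440574, -0.68792997,  0.71012023])}
jig_pin_thick [367. 128.] 0.55 [ 0.4917 -0.0316  0.048 ]
jig_pin_thin [192.  88.] 0.8 [0.5224 0.1372 0.048 ]
blank_center [288. 118.] 0.92 [0.4967 0.048  0.033 ]
blank_center 0.72 ((493.7788391113281, 47.14324951171875), (110.74769592285156, 30.09148597717285), 3.3647358417510986) 0.04783993537862691
jig 0.57 ((505.2710876464844, 53.004180908203125), (220.13290405273438, 70.21593475341797), 80.78589630126953) 0.01796685488203359
```

Run:
```python
from h import *
c=manip.get_calibration('wrist'); im,d=manip.camera('wrist'); save('w2',im); print(c['xyz'],manip.get_calibration('wrist')['xyz'])
for t,z in [('jig_pin_thick',.048),('jig_pin_thin',.048),('blank_center',.033)]:
    for r in manip.tip_of(t,'wrist')[:1]: print(t,np.round(r['pixel']),round(r['p'],2),np.round(atz(r['pixel'],c,z),4))
for t,lo,hi in [('blank_center',.04,.06),('jig',.012,.025)]:
    for r in manip.trace(t,'wrist')[:1]:
        P=cloud(r['pixels'],d,c); Q=P[(P[:,2]>lo)&(P[:,2]<hi)]
        print(t,r['p'],cv2.minAreaRect((Q[:,:2]*1000).astype(np.float32)),np.median(Q[:,2]))
P=cloud(np.ones_like(d,bool),d,c)
Q=P[(abs(P[:,2]-.048)<.004)]
for x,y in [(.492,-.042),(.521,.127)]:
    q=Q[np.hypot(Q[:,0]-x,Q[:,1]-y)<.015]; print(len(q),q.mean(0) if len(q) else 0, (q.min(0)+q.max(0))/2, q.max(0)-q.min(0))
go([.494,.038,.15],2)
```

```text
[0.52419246 0.00398873 0.37295709] [0.52417194 0.00368252 0.37296745]
jig_pin_thick [363. 126.] 0.96 [ 0.4911 -0.0399  0.048 ]
jig_pin_thin [193.  89.] 0.58 [0.5202 0.1235 0.048 ]
blank_center [283. 121.] 0.64 [0.4916 0.0394 0.033 ]
blank_center 0.8 ((492.5729675292969, 37.605987548828125), (110.53349304199219, 30.161596298217773), 2.841576099395752) 0.047284316926771236
jig 0.82 ((504.0639953613281, 42.946434020996094), (218.72474670410156, 69.8334732055664), 80.31632232666016) 0.017364921426162527
156 [ 0.49016212 -0.04036791  0.04654473] [ 0.49011476 -0.04047865  0.04643146] [0.01283516 0.01384318 0.00434822]
70 [0.51848852 0.12629582 0.04670873] [0.51848281 0.12663361 0.04667993] [0.00740754 0.008967   0.00441284]
now [0.4488 0.0021 0.2453] yaw 1.81 F [-0.4 -0.5 -0.2] t 3.85 grip 1.0 0.0
units [ 0.925 -0.688  1.907] [ 0.001 -0.001 -0.023]
```

View pics/w2.png

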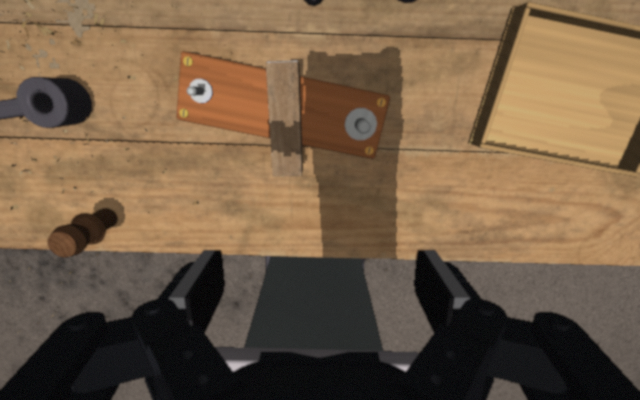

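The wrist view shows the thick pin at (361,124), the thin pin at (198,90) and the blank at (285,117), which matches the depth measurements. I'll move over the blank and descend.

```bash
python3 -m pendant '[[0.4,-0.35,0.5,0,0,-0.1,0.5],[0.9,-0.7,1.2,0,0,-0.1,0.4],[0.9,-0.7,2.0,0,0,-0.1,0.4],[0.9,-0.7,2.5,0,0,-0.1,0.4],[0.9,-0.7,2.7,0,0,-0.1,0.4],[0.9,-0.7,2.7,0,0,-0.1,0.4],[0.9,-0.7,2.7,0,0,-0.1,0.4],[0.9,-0.7,2.7,0,0,-0.1,0.4],[0.9,-0.7,2.7,0,0,-0.1,0.4],[0.9,-0.7,2.7,0,0,-0.1,0.4]]' 50
python3 -c "
from h import *
go([.4927,.0377,.036],2.8)"
```

```text
clock: 5.1
position: [0.4928, 0.0392, 0.1106]
ee_rot: [1.0, 0.023, 0.0, 0.0]
ft_force: [0.1, -0.3, -0.5]
grip_width: 0.702
grasp_force: 0.0
now [0.4928 0.0392 0.1106] yaw 2.68 F [ 0.1 -0.3 -0.5] t 5.1 grip 0.702 0.0
units [-0.005  0.029  1.491] [ 0.002 -0.004 -0.015]
```

```bash
python3 -m pendant '[[0,0.03,0.5,0,0,0,0.4],[0,0.03,1.0,0,0,0,0.4],[0,0.03,1.35,0,0,0,0.4],[0,0.03,1.48,0,0,0,0.4],[0,0.03,1.48,0,0,0,0.4],[0,0.03,1.48,0,0,0,-0.6],[0,0.03,1.48,0,0,0,-0.6],[0,0.03,1.48,0,0,0,-0.6],[0,0.03,1.48,0,0,0,-0.6],[0,0.03,1.48,0,0,0,-0.6]]' 50
python3 -c "
from h import *
go([.4927,.0377,.14],2.8)
go([.526,-.266,.14],-9)"
```

```text
clock: 6.35
position: [0.4935, 0.0378, 0.0372]
ee_rot: [1.0, 0.023, 0.001, 0.0]
ft_force: [-1.8, 0.1, 6.9]
grip_width: 0.34
grasp_force: 50.2
now [0.4935 0.0378 0.0372] yaw 2.68 F [-1.8  0.1  6.9] t 6.35 grip 0.34 50.2
units [-1.200e-02  2.000e-03 -2.056e+00] [ 0.002 -0.011 -0.015]
now [0.4935 0.0378 0.0372] yaw 2.68 F [-1.8  0.1  6.9] t 6.35 grip 0.34 50.2
units [ 0.369  6.1   -2.054] [ 1.00e-03 -1.10e-02  1.46e+00]
```

```bash
python3 -m pendant '[[0,0,-0.4,0,0,0,-0.6],[0,0,-1.2,0,0,0,-0.6],[0,0,-1.8,0,0,0,-0.6],[0.03,0.5,-2,0,0,0.15,-0.6],[0.09,1.5,-2,0,0,0.4,-0.6],[0.15,2.6,-2,0,0,0.7,-0.6],[0.22,3.7,-2,0,0,1,-0.6],[0.29,4.8,-2,0,0,1.2,-0.6],[0.35,5.7,-2,0,0,1.4,-0.6],[0.39,6.1,-2,0,0,1.46,-0.6]]' 50
python3 - <<'E'
from h import *
manip.camera('top')
c=manip.get_calibration('wrist'); im,d=manip.camera('wrist'); save('w3',im); print(c['xyz'],manip.get_calibration('wrist')['xyz'])
for r in manip.trace('tray','wrist')[:1]:
    P=cloud(r['pixels'],d,c); Q=P[(P[:,2]>.022)&(P[:,2]<.036)]
    print(r['p'],cv2.minAreaRect((Q[:,:2]*1000).astype(np.float32)),np.median(Q[:,2]))
go([.527,-.266,.024],-9)
E
```

```text
clock: 7.6
position: [0.5259, -0.2691, 0.1362]
ee_rot: [0.997, -0.08, -0.0, 0.0]
ft_force: [0.1, 0.3, 0.2]
grip_width: 0.341
grasp_force: 49.5
[ 0.60052977 -0.28270938  0.26384431] [ 0.60075103 -0.28018188  0.26380592]
0.65 ((526.1845703125, -266.4287414550781), (180.3961944580078, 139.71119689941406), 81.37602996826172) 0.028694222915966933
now [ 0.5265 -0.2657  0.1361] yaw -9.01 F [-0.8  0.3 -0.1] t 7.75 grip 0.343 49.5
units [0.011 0.005 2.243] [-0.005  0.002 -0.002]
```

View pics/w3.png

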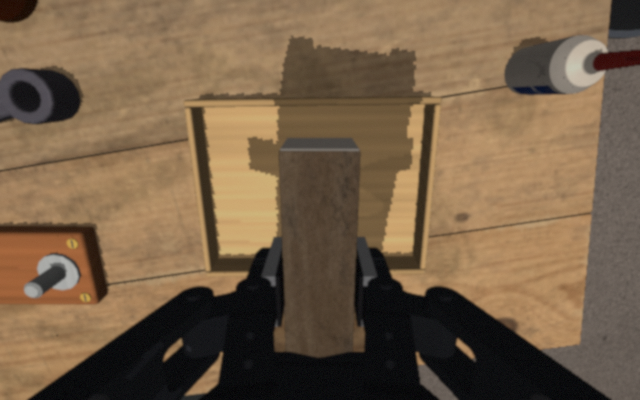

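The blank (280–358, 140–350) is held squarely over the tray (190–435, 100–270). I'll lower it, release it and rise.

```bash
python3 -m pendant '[[0,0,0.5,0,0,0,-0.6],[0,0,1.2,0,0,0,-0.6],[0,0,1.8,0,0,0,-0.6],[0,0,2.1,0,0,0,-0.6],[0,0,2.2,0,0,0,-0.6],[0,0,2.22,0,0,0,-0.6],[0,0,2.22,0,0,0,-0.6],[0,0,2.22,0,0,0,-0.1],[0,0,2.22,0,0,0,0.2],[0,0,2.22,0,0,0,0.3]]' 50
python3 -c "
from h import *
go([.527,-.266,.14],-9)
go([.494,.32,.2],5.8)"
```

```text
clock: 9.0
position: [0.5267, -0.2661, 0.0255]
ee_rot: [0.997, -0.078, 0.0, 0.0]
ft_force: [0.2, -1.2, 0.4]
grip_width: 0.646
grasp_force: 0.0
now [ 0.5267 -0.2661  0.0255] yaw -9.0 F [ 0.2 -1.2  0.4] t 9.0 grip 0.646 0.0
units [ 0.007 -0.003 -2.289] [ 0.001 -0.003  0.   ]
now [ 0.5267 -0.2661  0.0255] yaw -9.0 F [ 0.2 -1.2  0.4] t 9.0 grip 0.646 0.0
units [ -2.477 -11.475  -3.492] [ 0.002 -0.002 -1.85 ]
```

```bash
python3 -c "
from h import *
print(np.round(manip.get_obs()['joint_pos'],2))"; python3 -m pendant '[[0,0,-0.5,0,0,0,0.3],[0,0,-1.5,0,0,0,0.3],[-0.1,-0.4,-2.5,0,0,0,0.5],[-0.3,-1.4,-3.3,0,0,0,1],[-0.5,-2.5,-3.5,0,0,0,1],[-0.8,-3.7,-3.5,0,0,-0.3,1],[-1.05,-4.9,-3.5,0,0,-0.7,1],[-1.3,-6.0,-3.5,0,0,-1.0,1],[-1.6,-7.2,-3.5,0,0,-1.4,1],[-1.85,-8.3,-3.5,0,0,-1.8,1]]'
python3 -c "
from h import *
print(np.round(manip.get_obs()['joint_pos'],2))
go([.45,.32,.2],5.8)"
```

```text
[ 0.72  0.51 -0.41  1.75  0.25  0.94 -1.52]
clock: 10.25
position: [0.4996, 0.1604, 0.2007]
ee_rot: [0.999, 0.048, 0.0, 0.0]
ft_force: [-0.0, -0.7, -0.4]
grip_width: 0.998
grasp_force: 0.0
[ 0.29  0.22 -0.77  1.75  0.16  1.23 -2.  ]
now [0.4996 0.1604 0.2007] yaw 5.53 F [-0.  -0.7 -0.4] t 10.25 grip 0.998 0.0
units [-0.68  -3.272  0.012] [ 0.002 -0.006 -0.034]
```

```bash
python3 -m pendant '[[0.02,-0.4,0,0,0,-1.3,1],[0.05,-0.9,0,0,0,-2.6,1],[0.1,-1.4,0,0,0,-3.9,1],[0.15,-1.8,0,0,0,-5.2,1],[0.2,-2.1,0,0,0,-6.5,1],[0.2,-2.15,0,0,0,-7.8,1],[0.2,-2.15,0,0,0,-9.1,1],[0.2,-2.15,0,0,0,-10.4,1],[0.2,-2.15,0,0,0,-11.25,1],[0.2,-2.15,0,0,0,-11.25,1]]'
cat > lv.py <<'E'
from h import *
def lever(name):
    manip.camera('wrist'); manip.camera('wrist')
    c=manip.get_calibration('wrist'); im,d=manip.camera('wrist'); save(name,im); print('drift',c['xyz']-manip.get_calibration('wrist')['xyz'])
    for t,z in [('lever_balance',.021),('lever_boss',0),('lever_eye',0)]:
        for r in manip.tip_of(t,'wrist')[:1]: print(t,np.round(r['pixel']),round(r['p'],2),np.round(atz(r['pixel'],c,z),4))
    for r in manip.trace('lever','wrist')[:1]:
        P=cloud(r['pixels'],d,c); top=P[(P[:,2]>.006)]
        print('p',r['p'],'n',len(top),cv2.minAreaRect((top[:,:2]*1000).astype(np.float32)),np.percentile(P[:,2],[1,50,99]))
        A=P[(P[:,2]>.026)&(P[:,2]<.032)]
        b=P[P[:,2]>.0365]; e=P[(P[:,2]>.032)&(P[:,2]<.0362)]
        for q in (b,e):
            if len(q)>5: print(len(q),cv2.minEnclosingCircle((q[:,:2]*1000).astype(np.float32)))
        vx,vy,x0,y0=cv2.fitLine(A[:,:2].astype(np.float32),cv2.DIST_HUBER,0,.001,.001).ravel()
        print('arm line',len(A),x0,y0,'ang',np.degrees(np.arctan2(vy,vx)),A.min(0),A.max(0))
E
python3 - <<'E'
from lv import *
lever('w4'); print(np.round(manip.get_obs()['joint_pos'],2))
go([.4965,.327,.1],95.7)
E
```

```text
clock: 11.5
position: [0.4999, 0.2662, 0.2003]
ee_rot: [0.673, 0.739, -0.0, -0.0]
ft_force: [-0.7, -0.3, 0.3]
grip_width: 1.0
grasp_force: 0.0
drift [ 5.03547568e-05 -3.41273978e-05 -1.86338561e-05]
lever_balance [317. 104.] 0.92 [0.4921 0.3287 0.021 ]
lever_boss [325. 155.] 0.85 [0.5046 0.2789 0.    ]
p 0.82 n 5001 ((498.57977294921875, 332.4800720214844), (48.22457504272461, 159.169189453125), 4.160146236419678) [0.0080825  0.02976424 0.04047243]
1862 ((502.4108581542969, 277.4156188964844), 24.790281295776367)
77 ((501.52569580078125, 288.20587158203125), 22.197036743164062)
arm line 2875 0.4889572 0.35724846 ang -80.40233 [0.47170077 0.26692001 0.02600466] [0.52113342 0.41095341 0.03195099]
[ 0.27  0.42 -1.04  1.64  0.37  1.3  -0.75]
now [0.4999 0.2664 0.2003] yaw 95.36 F [0.8 0.2 0.3] t 11.85 grip 1.003 0.0
units [1.214 0.045 2.007] [ 0.002  0.001 -0.043]
```

View pics/w4.png

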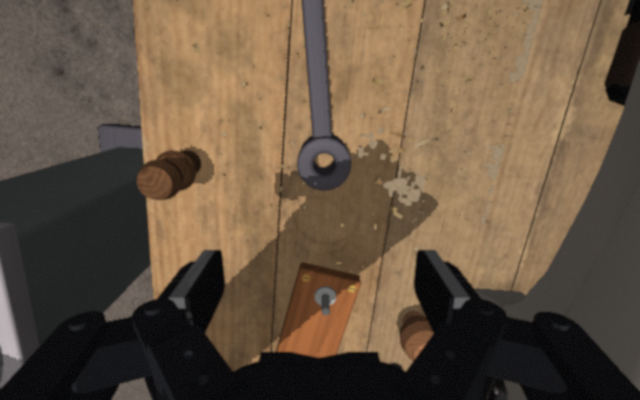

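Run:
```python
from lv import *
c=manip.get_calibration('wrist'); im,d=manip.camera('wrist')
r=manip.trace('lever','wrist')[0]; P=cloud(r['pixels'],d,c)
A=P[(P[:,2]>.025)&(P[:,1]>.32)&(P[:,1]<.405)]
# mid of arm edges per slice
ys=np.arange(.32,.405,.005); M=[]
for y in ys:
    q=A[abs(A[:,1]-y)<.003]; M.append([(np.percentile(q[:,0],2)+np.percentile(q[:,0],98))/2,y,np.ptp(q[:,0])])
M=np.array(M); k=np.polyfit(M[:,1],M[:,0],1); print(np.round(M[::4],4),k,'ang',90-np.degrees(np.arctan(k[0])),'x at boss y',np.polyval(k,.2774), 'res',np.std(M[:,0]-np.polyval(k,M[:,1])))
a=np.arctan(k[0]); b=np.array([.5024,.2774]); bal=b+.051*np.array([np.sin(a),np.cos(a)]); print('bal',bal)
yaw=90-np.degrees(a); go([*bal,.1],yaw); go([*bal,.018],yaw)
```

```text
[[0.4947 0.32   0.0173]
 [0.4916 0.34   0.0182]
 [0.4885 0.36   0.0186]
 [0.4851 0.38   0.0183]
 [0.4816 0.4    0.0186]] [-0.16460335  0.54772865] ang 99.34725986188545 x at boss y 0.502067678567424 res 0.00018596206489389787
bal [0.49411669 0.32772283]
now [0.4999 0.2664 0.2003] yaw 95.38 F [-0.2 -0.4  0.3] t 11.95 grip 1.002 0.0
units [ 1.233 -0.     2.007] [ 0.001  0.001 -0.496]
now [0.4999 0.2664 0.2003] yaw 95.38 F [-0.2 -0.4  0.3] t 11.95 grip 1.002 0.0
units [ 1.233 -0.     3.647] [ 0.001  0.001 -0.496]
```

```bash
python3 -m pendant '[[0.5,0,0.6,0,0,-0.2,0.5],[1.0,0,1.4,0,0,-0.4,0.2],[1.23,0,2.2,0,0,-0.5,0],[1.23,0,2.9,0,0,-0.5,0],[1.23,0,3.2,0,0,-0.5,0],[1.23,0,3.2,0,0,-0.5,0],[1.23,0,3.45,0,0,-0.5,0],[1.23,0,3.6,0,0,-0.5,0],[1.23,0,3.64,0,0,-0.5,0],[1.23,0,3.64,0,0,-0.5,0]]'
python3 - <<'E'
from lv import *
go([.4941,.3277,.018],99.35)
c=manip.get_calibration('wrist'); im,d=manip.camera('wrist'); save('w5',im)
r=manip.trace('lever','wrist')[0]; P=cloud(r['pixels'],d,c)
b=P[P[:,2]>.0365]; print(np.percentile(P[:,2],[2,50,98]))
for t,z in [('lever_balance',.021),('lever_boss',0),('lever_eye',0)]:
    for r in manip.tip_of(t,'wrist')[:1]: print(t,np.round(r['pixel']),round(r['p'],2),np.round(atz(r['pixel'],c,z),4))
A=P[(P[:,2]>.025)&(P[:,2]<.032)&(P[:,1]>.34)&(P[:,1]<.425)]
M=[]
for y in np.arange(.345,.42,.005):
    q=A[abs(A[:,1]-y)<.003]
    if len(q)>9: M.append([(np.percentile(q[:,0],2)+np.percentile(q[:,0],98))/2,y])
M=np.array(M);k=np.polyfit(M[:,1],M[:,0],1); print(k,90-np.degrees(np.arctan(k[0])),'x at .3277',np.polyval(k,.3277))
E=P[(P[:,2]>.0325)&(P[:,1]>.41)]
if len(E)>9: print('eye',len(E),cv2.minEnclosingCircle((E[:,:2]*1000).astype(np.float32)))
E
```

```text
clock: 13.2
position: [0.4941, 0.3276, 0.0184]
ee_rot: [0.647, 0.763, 0.0, 0.0]
ft_force: [0.1, 0.4, -0.1]
grip_width: 0.5
grasp_force: 0.0
now [0.4941 0.3276 0.0184] yaw 99.41 F [ 0.1  0.4 -0.1] t 13.2 grip 0.5 0.0
units [ 0.002 -0.     0.008] [0.001 0.    0.007]
[0.00777655 0.02895343 0.0349286 ]
lever_balance [317. 268.] 0.75 [0.4924 0.3296 0.021 ]
[-0.16648264  0.54853006] 99.45206294926729 x at .3277 0.4939736993247835
```

View pics/w5.png

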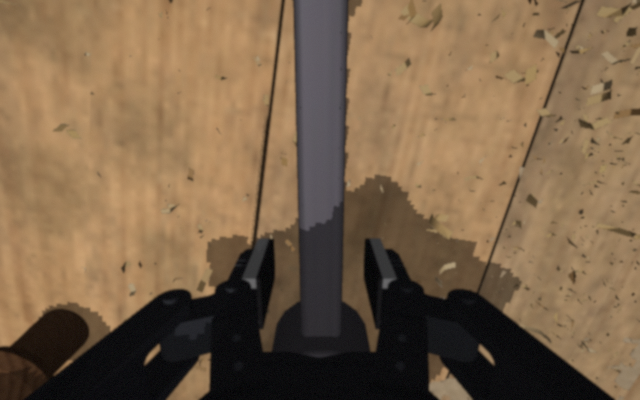

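The arm (300–343) lies centred between the pads. I'll grip and lift.

```bash
python3 -m pendant '[[0,0,0,0,0,0,-0.5],[0,0,0,0,0,0,-0.9],[0,0,0,0,0,0,-0.9],[0,0,0,0,0,0,-0.9],[0,0,0,0,0,0,-0.9],[0,0,0,0,0,0,-0.9],[0,0,-0.2,0,0,0,-0.9],[0,0,-0.5,0,0,0,-0.9],[0,0,-0.8,0,0,0,-0.9],[0,0,-1,0,0,0,-0.9]]' 100
python3 - <<'E'
from lv import *
t=np.array([.4902,-.0404]); n=np.array([.5185,.1265]); y=np.arctan2(*(n-t)[::-1]); m=(t+n)/2; u=np.array([np.cos(y),np.sin(y)])
print('jig yaw',np.degrees(y),'bal target',m-u*(.085-.051)); go([*(m-u*.034),.13],np.degrees(y)); print(manip.get_obs()['torque'])
E
```

```text
clock: 14.7
position: [0.4943, 0.3278, 0.0697]
ee_rot: [0.647, 0.763, 0.0, 0.0]
ft_force: [0.6, -0.8, -6.1]
grip_width: 0.191
grasp_force: 98.1
jig yaw 80.37631300487415 bal target [0.498666   0.00952848]
now [0.4943 0.3278 0.0697] yaw 99.41 F [ 0.6 -0.8 -6.1] t 14.7 grip 0.191 98.1
units [-6.293 -0.954 -1.209] [ 0.007 -0.003  2.379]
[ 0.00036953 -0.00143468  0.03728797]
```

```bash
python3 -m pendant '[[-0.3,-0.05,-0.4,0,0,0.1,-0.9],[-0.9,-0.14,-0.9,0,0,0.3,-0.9],[-1.7,-0.26,-1.2,0,0,0.6,-0.9],[-2.6,-0.4,-1.2,0,0,1,-0.9],[-3.5,-0.54,-1.2,0,0,1.35,-0.9],[-4.4,-0.68,-1.2,0,0,1.7,-0.9],[-5.2,-0.8,-1.2,0,0,2.0,-0.9],[-5.8,-0.89,-1.2,0,0,2.25,-0.9],[-6.15,-0.94,-1.2,0,0,2.36,-0.9],[-6.29,-0.95,-1.2,0,0,2.38,-0.9]]' 100
cat > ck.py <<'E'
from lv import *
import sys
[manip.camera('wrist') for _ in range(4)]
c=manip.get_calibration('wrist'); im,d=manip.camera('wrist'); save(sys.argv[1],im)
go([.4987,.0095,.097],80.4)
P=cloud(d>0,d,c)
tp=manip.get_obs()['position']; yaw=np.radians(80.4)
L=P-tp; Q=np.stack([L[:,0]*np.cos(yaw)+L[:,1]*np.sin(yaw),-L[:,0]*np.sin(yaw)+L[:,1]*np.cos(yaw),P[:,2]],1)
s=Q[(abs(Q[:,1])<.02)&(Q[:,0]>.02)&(Q[:,0]<.16)&(Q[:,2]>tp[2]-.03)&(Q[:,2]<tp[2]+.03)]
for x in np.arange(.03,.15,.01):
    q=s[abs(s[:,0]-x)<.004]
    if len(q)>9: print(round(x,3),len(q),'ymid',round(np.mean(np.percentile(q[:,1],[2,98])),4),'w',round(np.ptp(q[:,1]),4),'ztop-tcp',round(np.median(q[:,2])-tp[2],4))
for cam in ('wrist','top','scene'):
    if cam!='wrist': manip.camera(cam)
    cc=manip.get_calibration(cam)
    for t,z in [('lever_boss',tp[2]-.018),('lever_eye',tp[2]-.018),('jig_pin_thick',.048),('jig_pin_thin',.048)]:
        for r in manip.tip_of(t,cam)[:1]: print(cam,t,np.round(r['pixel']),round(r['p'],2),np.round(atz(r['pixel'],cc,z),4))
E
python3 ck.py w6
```

```text
clock: 15.95
position: [0.4987, 0.0091, 0.1285]
ee_rot: [0.764, 0.645, 0.0, 0.0]
ft_force: [-0.0, 0.7, -6.4]
grip_width: 0.197
grasp_force: 98.4
now [0.4986 0.0109 0.1284] yaw 80.49 F [-0.1  0.  -6.3] t 16.2 grip 0.189 98.4
units [-0.029  0.006  0.628] [ 0.001 -0.004  0.012]
0.03 884 ymid 0.0009 w 0.0179 ztop-tcp 0.0102
0.04 959 ymid 0.0009 w 0.0179 ztop-tcp 0.0102
0.05 1023 ymid 0.0009 w 0.018 ztop-tcp 0.0102
0.06 1098 ymid 0.0009 w 0.018 ztop-tcp 0.0103
0.07 1209 ymid 0.001 w 0.018 ztop-tcp 0.0103
0.08 1282 ymid 0.0009 w 0.018 ztop-tcp 0.0104
0.09 1406 ymid 0.001 w 0.018 ztop-tcp 0.0103
0.1 1347 ymid 0.001 w 0.0181 ztop-tcp 0.0103
top lever_eye [292. 185.] 0.75 [0.5246 0.1356 0.1104]
top jig_pin_thick [320. 195.] 0.31 [0.5025 0.048  0.048 ]
top jig_pin_thin [298. 189.] 0.84 [0.5218 0.1195 0.048 ]
scene lever_boss [336. 178.] 0.77 [ 0.493  -0.0398  0.1104]
scene lever_eye [305. 194.] 0.74 [0.5216 0.125  0.1104]
scene jig_pin_thick [339. 194.] 0.79 [ 0.4775 -0.036   0.048 ]
scene jig_pin_thin [313. 208.] 0.95 [0.5058 0.1031 0.048 ]
```

View pics/w6.png

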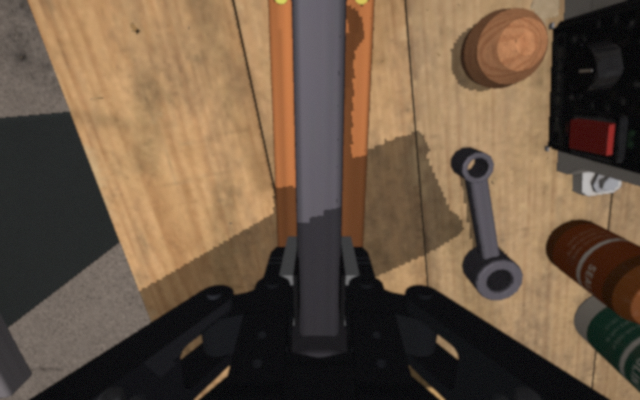

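```bash
cat > rel.py <<'E'
from lv import *
o=manip.get_obs(); tp=o['position']; yaw=np.radians(80.4)
f=lambda P,o0: np.stack([(P[:,0]-o0[0])*np.cos(yaw)+(P[:,1]-o0[1])*np.sin(yaw),-(P[:,0]-o0[0])*np.sin(yaw)+(P[:,1]-o0[1])*np.cos(yaw),P[:,2]],1)
J=np.array([.5044,.0431]); c=manip.get_calibration('wrist'); im,d=manip.camera('wrist'); Q=f(cloud(d>0,d,c),J)
for x in np.arange(.0,.11,.02):
    b=Q[(abs(Q[:,0]-x)<.004)&(abs(Q[:,2]-.018)<.006)&(abs(Q[:,1])<.05)]
    a=Q[(abs(Q[:,0]-x)<.004)&(Q[:,2]>tp[2]-.005)&(Q[:,2]<tp[2]+.014)&(abs(Q[:,1])<.02)]
    if len(b)>9 and len(a)>9: print(round(x,2),'board',np.round([b[:,1].min(),b[:,1].max(),(b[:,1].min()+b[:,1].max())/2,np.median(b[:,2])],4),'arm',np.round([a[:,1].min(),a[:,1].max(),(a[:,1].min()+a[:,1].max())/2],4))
for cam in ('top','scene'):
    c=manip.get_calibration(cam); im,d=manip.camera(cam); P=cloud(d>0,d,c); Q=f(P,J)
    near=(abs(Q[:,0])<.16)&(abs(Q[:,1])<.06)
    B=P[near&(abs(Q[:,2]-.018)<.005)]; r=cv2.minAreaRect((f(B,J)[:,:2]*1000).astype(np.float32)); print(cam,'board',np.round(r[0],1),np.round(r[1],1),round(r[2],1))
    l=near&(Q[:,2]>tp[2]-.016)&(Q[:,2]<tp[2]+.025)&(abs(Q[:,1])<.03)
    ey=Q[l&(Q[:,0]>.06)]; bo=Q[l&(Q[:,0]<-.045)]
    for n,q in (('eye',ey),('boss',bo)):
        if len(q)>4: print(cam,n,len(q),'min',np.round(q.min(0),4),'max',np.round(q.max(0),4),'circ',np.round(cv2.minEnclosingCircle((q[:,:2]*1000).astype(np.float32))[0],1))
E
python3 rel.py
```

```text
0.0 board [-0.0345  0.0347  0.0001  0.0172] arm [-0.008   0.0099  0.001 ]
0.02 board [-0.0349  0.0346 -0.0001  0.017 ] arm [-0.008   0.0099  0.0009]
0.04 board [-0.0348  0.0352  0.0002  0.0171] arm [-0.0079  0.0099  0.001 ]
0.06 board [-0.0347  0.0351  0.0002  0.0172] arm [-0.0082  0.0099  0.0009]
top board [42.3 -2.6] [ 70.8 131.4] 89.5
top eye 95 min [ 0.0603 -0.0145  0.1144] max [0.0984 0.0132 0.15  ] circ [79.1  1.8]
scene board [1.9 1.9] [ 73.7 221.8] 89.2
scene eye 110 min [ 0.0618 -0.011   0.1125] max [0.1028 0.0177 0.1455] circ [82.2  4.9]
scene boss 93 min [-0.103   0.005   0.1127] max [-0.056   0.0275  0.152 ] circ [-79.5  10.2]
```

```bash
python3 -m pendant '[[-0.01,0.01,0.1,0,0,0,-0.9],[-0.02,0.02,0.25,0,0,0,-0.9],[-0.02,0.02,0.4,0,0,0,-0.9],[-0.02,0.02,0.52,0,0,0,-0.9],[-0.02,0.02,0.6,0,0,0.01,-0.9],[-0.02,0.02,0.63,0,0,0.01,-0.9],[-0.02,0.02,0.63,0,0,0.01,-0.9],[-0.02,0.02,0.63,0,0,0.01,-0.9],[-0.02,0.02,0.63,0,0,0.01,-0.9],[-0.02,0.02,0.63,0,0,0.01,-0.9]]' 100
python3 rel.py
python3 - <<'E'
from lv import *
go([.4984,.0098,.0965],80.4)
im,d=manip.camera('scene'); save('s7',cv2.resize(im[150:250,250:410],(800,500),interpolation=cv2.INTER_CUBIC))
c=manip.get_calibration('top'); im,d=manip.camera('top')
r=manip.trace('blank_center','top')[0]; P=cloud(r['pixels'],d,c); print(r['p'],cv2.minAreaRect((P[:,:2]*1000).astype(np.float32)),np.percentile(P[:,2],[10,50,90]))
E
```

```text
clock: 18.3
position: [0.4995, 0.0083, 0.0969]
ee_rot: [0.764, 0.645, 0.0, 0.0]
ft_force: [0.0, -0.6, -6.1]
grip_width: 0.19
grasp_force: 98.4
0.0 board [-0.0344  0.0351  0.0004  0.0172] arm [-0.0091  0.0089 -0.0001]
0.02 board [-0.0349  0.035   0.0001  0.0171] arm [-0.0091  0.0088 -0.0002]
0.04 board [-0.0347  0.0351  0.0002  0.0171] arm [-0.0092  0.0087 -0.0003]
0.06 board [-0.0348  0.035   0.0001  0.0172] arm [-0.0093  0.0087 -0.0003]
top board [42.5 -3. ] [132.3  70.4] 0.3
top eye 87 min [ 0.0606 -0.0151  0.0813] max [0.0956 0.0118 0.1167] circ [78.  -3.9]
scene board [0.6 1.1] [223.4  76.1] 1.3
scene eye 111 min [ 0.0612 -0.0134  0.0811] max [0.1012 0.0156 0.115 ] circ [81.   3.4]
scene boss 94 min [-0.1057 -0.0111  0.081 ] max [-0.0452  0.0269  0.1195] circ [-75.5   2. ]
now [0.4995 0.0083 0.0968] yaw 80.28 F [-0.3  0.1 -7.2] t 18.45 grip 0.194 98.4
units [ 0.025 -0.026  0.007] [ 0.001  0.001 -0.015]
0.9 ((528.9337158203125, -266.9757080078125), (31.44601821899414, 110.55217742919922), 80.97541809082031) [0.02068488 0.03533867 0.03910971]
```

View pics/s7.png

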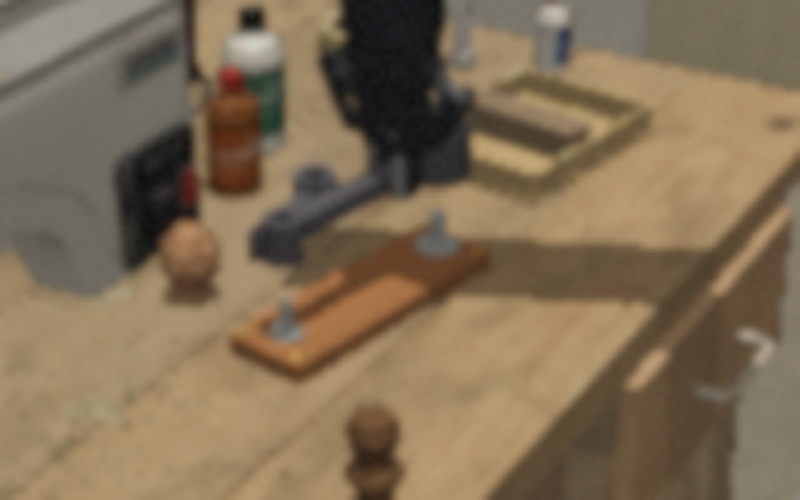

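The scene crop shows the lever held level over the jig, with its eye (275,235) above the thin pin (285,320) and its boss (445,155) above the thick pin (435,235). The blank lies flat in the tray at (530,120). I'll make a final nudge of 1 mm along the arm.

```bash
python3 -m pendant '[[0.01,0,0,0,0,0,-0.9],[0.02,0,0,0,0,-0.01,-0.9],[0.02,0,0,0,0,-0.01,-0.9],[0.02,0,0,0,0,-0.01,-0.9],[0.02,0,0,0,0,-0.01,-0.9],[0.02,0,0,0,0,-0.01,-0.9],[0.02,0,0,0,0,-0.01,-0.9],[0.02,0,0,0,0,-0.01,-0.9],[0.02,0,0,0,0,-0.01,-0.9],[0.02,0,0,0,0,-0.01,-0.9]]' 100
python3 rel.py; python3 -c "
from h import *
go([.4987,.0095,.0965],80.4); print(abs(manip.get_obs()['joint_velocities']).max())"
```

```text
clock: 19.85
position: [0.4996, 0.0093, 0.0968]
ee_rot: [0.764, 0.645, -0.0, 0.0]
ft_force: [0.2, 0.1, -6.5]
grip_width: 0.192
grasp_force: 98.4
0.0 board [-0.0349  0.0349  0.      0.0171] arm [-0.009  0.009 -0.   ]
0.02 board [-0.0348  0.0353  0.0002  0.0172] arm [-0.009  0.009 -0.   ]
0.04 board [-0.0349  0.0351  0.0001  0.0172] arm [-0.009   0.0089 -0.    ]
0.06 board [-0.035   0.035  -0.      0.0172] arm [-0.0092  0.0089 -0.0002]
top board [42.5 -3.1] [ 70.6 131.5] 89.8
top eye 90 min [ 0.0606 -0.0156  0.0821] max [0.098  0.0123 0.1161] circ [78.9 -2.3]
scene board [2.8 2.2] [ 73.7 218.6] 89.8
scene eye 104 min [ 0.0603 -0.0114  0.0808] max [0.1021 0.0169 0.1147] circ [81.2  5.6]
scene boss 90 min [-0.0977 -0.0091  0.0815] max [-0.0451  0.028   0.121 ] circ [-71.4   5.1]
now [0.4996 0.0093 0.0968] yaw 80.36 F [-0.5 -0.5 -6.6] t 20.0 grip 0.19 98.4
units [ 0.    -0.019  0.006] [ 0.001  0.    -0.004]
0.0016202921264492662
```

The arm is aligned across the board to within 0.2 mm, both along-arm checks agree, and the arm is still.

```bash
python3 -c "
from workcell import manip
print(manip.hand_in())"
```

```text
the job is handed in; nothing more can be done
None
```

I handed the job in at about 20 s with the blank lying flat in the tray and the longer lever gripped at its balance point, held level and still about 3 cm above the pin tips, its boss over the thick pin and its eye over the thin one.

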